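Switch on the finishing counter in order

ROBOT

A 6-joint arm with a two-finger parallel gripper is mounted at the origin on the work surface. World frame = base frame: x ahead of the robot, y to its left, z up, the work surface at z = 0. Lengths are in m, angles in degrees, forces in N, time in s.
With the tool pointing down it reaches from about 0.325 to 0.775 m from the base axis. Payload 5.5 kg.
Tool frame: the origin (TCP) lies between the finger pads; the fingertips stand 14 mm ahead of it and the grasp point (between the pads) lies 5 mm behind it; z points along the fingers, y is the direction in which the jaws open and shut (so a half turn about z gives the same grasp; the last joint's range is limited). The gripper opens to 85 mm and grips with 20 to 120 N. Pads are 22 mm wide; open, the fingers measure 114 mm over their backs; the gripper's body (76 mm by 85 mm) begins 54 mm behind the grasp point. The pads swing forward as they close: fully open they stand 13 mm farther back than shut.
Start: joints at [-74.181, 5.22, 70.514, -0, 104.267, -3.249], TCP at [0.196, -0.567, 0.245] pointing down, gripper open.
Joint ranges: [-164.24, 164.24], [-49.07, 125.15], [9.68, 141.18], [-86.29, 266.29], [3.28, 154.24], [-151.56, 151.56]. Speed limits (degrees/s): [147.25, 147.25, 172.46, 180, 180, 180].

INTERFACE

Orientations are given as a 3x3 rotation matrix whose columns are the frame's x, y, z axes.
In Python, from workcell import arm gives the robot as it stands.
- The arm moves only by the tool send_rows, never from a script. Its argument "steps" is a list of rows, each a list of 7 numbers: the closure in counts, from 0 (fully open) to 255 (shut), then the shift along the world's x, y, z in mm, then the turn, a rotation vector about the world's x, y, z in rad. In form: [[jaw, dx, dy, dz, wx, wy, wz], ...]. A call has 1 to 8 rows; each row shifts and turns the pose as measured when the row begins; what a row does not reach is not made up. A row lasts 1/10 s, in which the tool goes at most 50 mm and 8.59 degrees, less where a joint would pass 70% of its speed; a pose out of reach is approached as far as the arm can. A call with a gripper value outside its range is refused whole. The fingers move at their own pace and stop on an object; "squeeze" is the grip in N (left out, the last holds). Time passes only in rows, so rows that do not move let the fingers close. It gives the time, the measured TCP pose, the force and the opening at its end, in the units of the state.
- arm.state(): the state, without advancing time (a new reading comes with each control period).
- arm.capture(name): name is "scene" or "top" or "wrist"; returns (picture, depth): 400x640x3 uint8, blue, green, red; 400x640 float32, m along the optical axis (not along the pixel's ray), 0 where there is no reading.
- arm.calibration(name): a dict with "mtx" (3x3 intrinsics, pixels), "dist" ([k1, k2, p1, p2, k3] as OpenCV has them; the pictures are not rectified), "world_to_cam" (4x4, takes a point from world to camera coordinates); the wrist camera has in their place "tool_from_camera" (4x4, takes a point from camera to tool coordinates, whose origin is the TCP and whose axes are the flange's). Camera axes: x right, y down, z forward; pixel columns grow to the right and rows downward; lengths in m; the calibration is good to about 2 mm. A picture is of the moment at which its call begins: read the wrist's pose just before it. calibration takes no time and is no camera call.
- arm.hand_in(): hands the job in, once; it reports no verdict.
The state is a dict: "t": time; "q": joint angles; "dq": joint speeds; "joint_efforts": joint torques, N m; "ee_pos": TCP position; "tool_rot": TCP orientation; "force": force on the tool from outside, world axes, zero at the start; "ft_torque": the same for the moment, N m; "grip_width": finger opening in m.
Only numpy, scipy, OpenCV 4.12 (cv2) and the standard library are available. Lean on these libraries where they do the work, as an engineer would, in place of code of your own. Each camera call takes 0.05 s, during which the arm holds its last target. There are 200 camera calls.

TASK

Switch on the three machines of the print centre's finishing counter in their start-up order: first the label printer, then the electric stapler, then the electric hole punch, each by lightly pressing the round key on its top until it is down and stays down. Leave the bar-shaped keys unpressed, and do not shift, tip or pick up the machines or anything else on the counter.

Things in the scene. Friction and masses are not known exactly. Their poses are not given: they have to be found in the camera images.
- label_printer: the label printer: 150 x 130 x 105 mm (x, y, z), white box with a label coming out of a slot in its front and a paper roll under a clear window at the rear of its top; about 1.6 kg, loose on rubber feet. Origin: centre of its underside, z up; its front faces its own -x. The round power key is at x -35, y +37 mm and the bar key at x -35, y -37 mm in this frame
- printer_power_top (a point): centre of the top of the label printer's round grey power key, 28 mm across, 17 mm above the machine's flat top when off. It goes 7 mm straight down against 2.5 N and stays there. Its cap sits on a rubber cushion that gives 2 N per mm for 7 mm more and springs back: a fingertip must go about 8.5 mm down, then feels the force rise; 7 N is plenty, over 20 N is rough. The point moves with the cap
- printer_power (a joint): that power key's travel in m: 0 standing out (off), 0.007 fully down (on), cushion not counted; it is on above 0.005
- printer_bar_top (a point): centre of the top of the label printer's bar key, a 12 x 34 mm grey sprung key 7 mm above the machine's top, for feeding; not to be pressed
- printer_bar (a joint): that bar key's travel in m: 0 up, 0.004 fully down; it springs back
- stapler: the electric stapler: 190 x 88 x 90 mm, long white body with a black foot and an open throat (a mouth for paper) at its front end; about 1.6 kg, loose on rubber feet. Origin: centre of its underside, z up; its front faces its own -x. The round power key is at x -35, y 0 mm and the bar key at x +40, y 0 mm in this frame
- stapler_power_top (a point): centre of the top of the electric stapler's round grey power key, 28 mm across, 17 mm above the machine's flat top when off. It goes 7 mm straight down against 2.5 N and stays there. Its cap sits on a rubber cushion that gives 2 N per mm for 7 mm more and springs back: a fingertip must go about 8.5 mm down, then feels the force rise; 7 N is plenty, over 20 N is rough. The point moves with the cap
- stapler_power (a joint): that power key's travel in m: 0 standing out (off), 0.007 fully down (on), cushion not counted; it is on above 0.005
- stapler_bar_top (a point): centre of the top of the electric stapler's bar key, a 12 x 34 mm grey sprung key 7 mm above the machine's top, for feeding; not to be pressed
- stapler_bar (a joint): that bar key's travel in m: 0 up, 0.004 fully down; it springs back
- hole_punch: the electric hole punch: 120 x 170 x 80 mm, wide white body on a black foot, a steel paper shelf and slot with two punch pins along its front; about 1.6 kg, loose on rubber feet. Origin: centre of its underside, z up; its front faces its own -x. The round power key is at x +10, y +45 mm and the bar key at x +10, y -40 mm in this frame
- punch_power_top (a point): centre of the top of the electric hole punch's round grey power key, 28 mm across, 17 mm above the machine's flat top when off. It goes 7 mm straight down against 2.5 N and stays there. Its cap sits on a rubber cushion that gives 2 N per mm for 7 mm more and springs back: a fingertip must go about 8.5 mm down, then feels the force rise; 7 N is plenty, over 20 N is rough. The point moves with the cap
- punch_power (a joint): that power key's travel in m: 0 standing out (off), 0.007 fully down (on), cushion not counted; it is on above 0.005
- punch_bar_top (a point): centre of the top of the electric hole punch's bar key, a 12 x 34 mm grey sprung key 7 mm above the machine's top, for feeding; not to be pressed
- punch_bar (a joint): that bar key's travel in m: 0 up, 0.004 fully down; it springs back
- glue_stick: white glue stick standing upright, 28 mm across, 88 mm tall; loose; a bystander. Origin: centre of its underside
- ink_bottle: small black bottle standing upright, 34 mm across, 75 mm tall; loose; a bystander. Origin: centre of its underside
- tape_roll: roll of clear tape lying flat, 68 mm across, 24 mm tall; loose; a bystander. Origin: centre of its underside
- note_pad: block of note paper, 76 x 76 x 30 mm; loose; a bystander. Origin: centre of its underside
- staple_box: cardboard box of staples, 40 x 80 x 35 mm; loose; a bystander. Origin: centre of its underside
- mug: white mug, 76 mm across, 90 mm tall, handle on its y side; loose; a bystander. Origin: centre of its underside
Mind the look-alikes: they are no part of the job. What is shaped like the label_printer but green or turquoise is not meant.

How it is judged (in metres and radians):
On the way, in this order (a step that is already met when the one before it is completed fails the run):
1. the label printer's round key is down (value of joint printer_power above 0.005 m), for 0.1 s.
2. the electric stapler's round key is down (value of joint stapler_power above 0.005 m), for 0.1 s.
3. the electric hole punch's round key is down (value of joint punch_power above 0.005 m), for 0.1 s.
At the end, for the whole second after the job is handed in: All three round keys are down (at least 5 of their 7 mm), the bar keys are up (within 2 mm), the machines stand still and upright within 12 mm of where they were, and the other things stand within 20 mm of where they were (value of joint each of printer_power, stapler_power, punch_power above 0.005 m and value of joint each of printer_bar, stapler_bar, punch_bar below 0.002 m and distance of each of label_printer, stapler, hole_punch from where it was at the start of the episode below 0.012 m and angle between each of label_printer, stapler, hole_punch's own z axis and vertical below 0.1 rad and linear speed of each of label_printer, stapler, hole_punch below 0.02 m/s and not (distance of any of glue_stick, ink_bottle, tape_roll, note_pad, staple_box, mug from where it was at the start of the episode above 0.02 m or angle between any of glue_stick, ink_bottle, tape_roll, note_pad, staple_box, mug's own z axis and vertical above 0.3 rad)); the robot touches nothing.
It fails at once if a machine is switched on before the one that comes before it in the order ((value of joint stapler_power above 0.004 m and value of joint printer_power below 0.005 m) or (value of joint punch_power above 0.004 m and value of joint stapler_power below 0.005 m)).
It fails at once if a bar key is pressed (more than 2.5 mm) (value of joint any of printer_bar, stapler_bar, punch_bar above 0.0025 m).
It fails at once if a machine is pressed harder than 20 N (contact force between any of the fingers, the arm and label_printer above 20 N or contact force between any of the fingers, the arm and stapler above 20 N or contact force between any of the fingers, the arm and hole_punch above 20 N).
It fails at once if a machine is shifted or lifted (more than 12 mm) or tipped (distance of any of label_printer, stapler, hole_punch from where it was at the start of the episode above 0.012 m or angle between any of label_printer, stapler, hole_punch's own z axis and vertical above 0.1 rad).
It fails at once if another thing on the counter is shifted (more than 20 mm), lifted or tipped (distance of any of glue_stick, ink_bottle, tape_roll, note_pad, staple_box, mug from where it was at the start of the episode above 0.02 m or angle between any of glue_stick, ink_bottle, tape_roll, note_pad, staple_box, mug's own z axis and vertical above 0.3 rad).
It also fails if it takes over 48 s, if anything falls off the work surface, if the arm or the gripper's body presses on something with over 40 N, if the wrist force passes 120 N, or if a joint passes its speed limit or range.

## Working session

There is one attempt and no reset: what is moved stays moved. The work goes in short steps, Python scripts to look and compute and a tool call to move; the robot and the scene stay as the last step left them, time stands still between calls to the robot, and variables do not carry over. Pictures are saved under pics/ and viewed, about 8 in all and at most 12, crops included, and the job is handed in when it is done.

Besides the shell and the picture viewer there is one more tool, called after ">>>" by a JSON object that holds its "op" and its "data". send_rows: Moves the arm, as the interface text tells. Its arguments: {"type":"object","properties":{"steps":{"type":"array"},"squeeze":{"type":"number"}},"required":["steps"]}

```bash
mkdir -p pics; cat > h.py <<'E'
import cv2, numpy as np
from workcell import arm
def grab(n):
    s=arm.state(); im,d=arm.capture(n); c=arm.calibration(n)
    if 'world_to_cam' in c: T=np.linalg.inv(np.array(c['world_to_cam']))
    else:
        W=np.eye(4); W[:3,:3]=np.array(s['tool_rot']); W[:3,3]=s['ee_pos']; T=W@np.array(c['tool_from_camera'])
    return im,d,np.array(c['mtx']),np.array(c['dist']),T
def cloud(d,K,D,T):
    v,u=np.mgrid[:d.shape[0],:d.shape[1]]
    p=cv2.undistortPoints(np.stack([u,v],-1).reshape(-1,1,2).astype(np.float64),K,D).reshape(d.shape+(2,))
    P=np.dstack([p*d[...,None],d])
    P=P@T[:3,:3].T+T[:3,3]; P[d<=0]=np.nan
    return P
E
python3 - <<'E'
from h import *
for n in('top','scene'):
    im,d,K,D,T=grab(n); P=cloud(d,K,D,T); np.save(n+'.npy',P); cv2.imwrite(f'pics/{n}0.png',im); print(n,T.round(3).tolist(),(d>0).mean())
s=arm.state();print(s['t'],s['ee_pos'],s['tool_rot'],s['grip_width'])
E
```

```text
top [[0.006, -0.986, 0.168, 0.272], [-1.0, -0.007, -0.006, -0.01], [0.007, -0.168, -0.986, 1.258], [0.0, 0.0, 0.0, 1.0]] 0.9959609375
scene [[-0.158, 0.609, -0.777, 1.257], [0.987, 0.114, -0.111, 0.118], [0.021, -0.785, -0.619, 0.757], [0.0, 0.0, 0.0, 1.0]] 0.97371875
0.1 [ 0.19595519 -0.566849    0.24422919] [[ 9.45129016e-01  3.26696976e-01 -4.77863637e-04]
 [ 3.26697301e-01 -9.45127362e-01  1.77321060e-03]
 [ 1.27660542e-04 -1.83202955e-03 -9.99998314e-01]] 0.08550646262196575
```

View pics/top0.png

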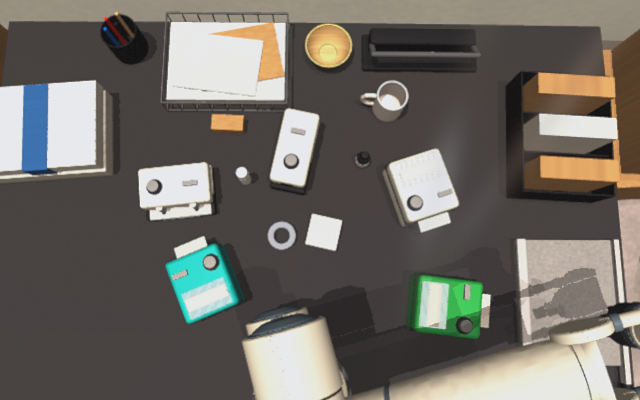

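View pics/scene0.png

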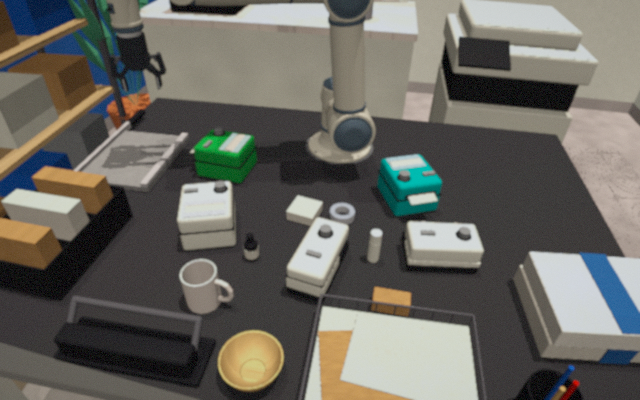

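The top view shows the white label printer with its round key at about (415,203), the stapler's key at (291,161) and the punch's key at (153,187). The green and turquoise boxes are the look-alikes. The scene view agrees with this layout.

```bash
python3 - <<'E'
from h import *
P=np.load('top.npy'); im=cv2.imread('pics/top0.png')
for n,u,v,h,bu,bv in(('printer',415,203,.122,445,194),('stapler',291,161,.107,298,131),('punch',153,187,.097,190,183)):
    w=P[v-15:v+16,u-15:u+16].reshape(-1,3)
    m=abs(w[:,2]-h)<.006; print(n,m.sum(),np.median(P[v-2:v+3,u-2:u+3].reshape(-1,3),0).round(4),'blob',w[m].mean(0).round(4),np.ptp(w[m],axis=0).round(3),'bar',P[bv,bu].round(3))
for n,u,v in(('mug',390,95),('glue',242,172),('ink',363,156)): print(n,P[v,u].round(3))
E
```

```text
printer 120 [ 0.4434 -0.2538  0.1225] blob [ 0.447  -0.2544  0.1222] [0.027 0.027 0.011] bar [ 0.467 -0.326  0.111]
stapler 109 [0.5421 0.0297 0.1083] blob [0.5464 0.0297 0.1078] [0.027 0.024 0.011] bar [0.617 0.014 0.1  ]
punch 115 [0.4803 0.3506 0.098 ] blob [0.4849 0.3524 0.0975] [0.026 0.027 0.012] bar [0.493 0.268 0.086]
mug [ 0.744 -0.222  0.008]
glue [0.519 0.145 0.09 ]
ink [ 0.564 -0.142  0.075]
```

>>> {"op": "send_rows", "data": {"steps": [[255,30,38,0,0,0,0],[255,30,38,0,0,0,0],[255,30,38,0,0,0,0],[255,30,38,0,0,0,0],[255,30,38,0,0,0,0],[255,30,38,0,0,0,0],[255,30,38,0,0,0,0],[255,20,25,0,0,0,0]], "squeeze": 20}}

```text
t: 0.9
ee_pos: [0.4272, -0.2667, 0.237]
tool_rot: [[0.948, 0.317, -0.006], [0.317, -0.948, 0.01], [-0.002, -0.011, -1.0]]
force: [-0.0, -0.9, 0.0]
grip_width: 0.0001
```

>>> {"op": "send_rows", "data": {"steps": [[255,0,0,0,0,0,0],[255,0,0,0,0,0,0]]}}

```text
t: 1.1
ee_pos: [0.4292, -0.2629, 0.2361]
tool_rot: [[0.946, 0.324, -0.007], [0.324, -0.946, 0.012], [-0.003, -0.013, -1.0]]
force: [-0.3, -0.3, 0.1]
grip_width: 0.0001
```

```bash
cat > w.py <<'E'
import sys
from h import *
x,y,h=map(float,sys.argv[1:4])
im,d,K,D,T=grab('wrist'); P=cloud(d,K,D,T); cv2.imwrite(f'pics/w_{sys.argv[4]}.png',im)
m=(np.hypot(P[...,0]-x,P[...,1]-y)<.03)&(abs(P[...,2]-h)<.005)
q=P[m]; s=arm.state(); print(s['t'],s['ee_pos'],s['force'],s['grip_width'],'n',m.sum())
if m.any():
    v,u=np.where(m); print('px',u.mean(),v.mean(),'mid',((q.max(0)+q.min(0))/2).round(4),'med',np.median(q,0).round(4),'ext',np.ptp(q,axis=0).round(3))
E
python3 w.py .446 -.254 .122 a
```

```text
1.15 [ 0.42902694 -0.26317389  0.23607966] [-1.85495593e-04  2.25519804e-01 -8.87562228e-01] -0.00010623816013127495 n 1163
px 318.84780739466896 172.69733447979362 mid [ 0.447  -0.2573  0.1207] med [ 0.4477 -0.2568  0.1222] ext [0.027 0.027 0.007]
```

View pics/w_a.png

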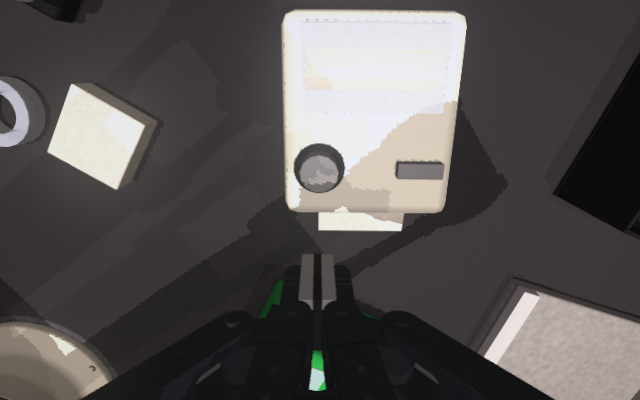

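The wrist view shows the white printer, with its round key at (319,168) and the bar key to its right. The two measurements agree to 3 mm, giving (0.447, -0.256, 0.122).

>>> {"op": "send_rows", "data": {"steps": [[255,9,4,-20,0,0,0],[255,8,3,-30,0,0,0],[255,0,0,-20,0,0,0],[255,0,0,-10,0,0,0],[255,0,0,0,0,0,0]]}}

```text
t: 1.65
ee_pos: [0.4429, -0.2621, 0.1541]
tool_rot: [[0.949, 0.314, -0.006], [0.314, -0.949, 0.009], [-0.003, -0.011, -1.0]]
force: [0.4, -0.4, 0.5]
grip_width: 0.0002
```

>>> {"op": "send_rows", "data": {"steps": [[255,4,6,-4,0,0,0],[255,0,0,-4,0,0,0],[255,0,0,-3,0,0,0],[255,0,0,0,0,0,0]]}}

```text
t: 2.05
ee_pos: [0.4473, -0.2576, 0.1455]
tool_rot: [[0.95, 0.311, -0.003], [0.311, -0.95, 0.007], [-0.0, -0.007, -1.0]]
force: [0.7, -1.3, 0.8]
grip_width: 0.0001
```

>>> {"op": "send_rows", "data": {"steps": [[255,0,1,-3,0,0,0],[255,0,0,-3,0,0,0],[255,0,0,-3,0,0,0],[255,0,0,-3,0,0,0],[255,0,0,0,0,0,0]]}}

```text
t: 2.55
ee_pos: [0.448, -0.2568, 0.1343]
tool_rot: [[0.95, 0.312, -0.0], [0.312, -0.95, 0.005], [0.001, -0.005, -1.0]]
force: [-0.7, 0.4, 1.0]
grip_width: -0.0003
```

>>> {"op": "send_rows", "data": {"steps": [[255,0,0,-2,0,0,0],[255,0,0,-2,0,0,0],[255,0,0,-1,0,0,0],[255,0,0,0,0,0,0]]}}

```text
t: 2.95
ee_pos: [0.4481, -0.2569, 0.1297]
tool_rot: [[0.95, 0.312, 0.0], [0.312, -0.95, 0.005], [0.002, -0.004, -1.0]]
force: [-0.6, 0.4, 1.3]
grip_width: 0.0002
```

>>> {"op": "send_rows", "data": {"steps": [[255,0,0,-1.5,0,0,0],[255,0,0,-1.5,0,0,0],[255,0,0,0,0,0,0]]}}

```text
t: 3.25
ee_pos: [0.4481, -0.2569, 0.1271]
tool_rot: [[0.95, 0.312, 0.001], [0.312, -0.95, 0.004], [0.002, -0.004, -1.0]]
force: [-0.6, 1.1, 4.9]
grip_width: 0.0
```

>>> {"op": "send_rows", "data": {"steps": [[255,0,0,-1,0,0,0],[255,0,0,0,0,0,0]]}}

```text
t: 3.45
ee_pos: [0.4481, -0.2569, 0.1267]
tool_rot: [[0.95, 0.312, 0.001], [0.312, -0.95, 0.004], [0.002, -0.004, -1.0]]
force: [-0.9, 1.2, 5.3]
grip_width: 0.0002
```

>>> {"op": "send_rows", "data": {"steps": [[255,0,0,-1,0,0,0],[255,0,0,10,0,0,0],[255,0,0,30,0,0,0],[255,0,0,40,0,0,0],[255,0,0,30,0,0,0],[255,0,0,0,0,0,0]]}}

```text
t: 4.05
ee_pos: [0.4469, -0.2561, 0.2377]
tool_rot: [[0.95, 0.312, -0.003], [0.312, -0.95, 0.007], [-0.0, -0.007, -1.0]]
force: [0.8, -0.5, 0.1]
grip_width: 0.0
```

```bash
python3 w.py .447 -.256 .115 b
```

```text
4.1 [ 0.44653074 -0.25582029  0.23545739] [ 0.29323187  0.46002672 -0.06138133] 6.70161450255874e-05 n 1063
px 319.3236124176858 194.38852304797743 mid [ 0.4471 -0.2574  0.1139] med [ 0.4481 -0.257   0.1152] ext [0.027 0.027 0.008]
```

The printer key's top now stands at 0.1152, which is 7 mm lower and latched, and the machine has not moved. Next is the stapler.

>>> {"op": "send_rows", "data": {"steps": [[255,14,45,0,0,0,0],[255,14,45,0,0,0,0],[255,14,45,0,0,0,0],[255,14,45,0,0,0,0],[255,14,45,0,0,0,0],[255,14,45,0,0,0,0],[255,10,30,0,0,0,0],[255,0,0,0,0,0,0]]}}

```text
t: 4.9
ee_pos: [0.5384, 0.0544, 0.2214]
tool_rot: [[0.952, 0.305, -0.022], [0.305, -0.952, 0.01], [-0.018, -0.017, -1.0]]
force: [-0.6, 0.2, 0.0]
grip_width: 0.0001
```

```bash
python3 w.py .546 .030 .108 c
```

```text
4.95 [0.53795468 0.05282268 0.22119652] [-0.27278864 -0.23728117 -0.70229261] -0.00022750893411279551 n 1091
px 354.66177818515126 195.29055912007334 mid [0.5461 0.0299 0.1062] med [0.5472 0.0306 0.1072] ext [0.028 0.027 0.006]
```

View pics/w_c.png

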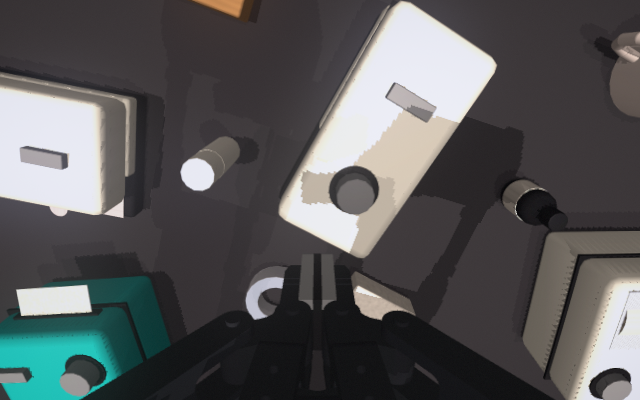

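The wrist view shows the stapler's key at (354,190) and its bar key well away at (411,101). Target: (0.5465, 0.030, 0.107).

>>> {"op": "send_rows", "data": {"steps": [[255,5,-14,-10,-0.01,-0.022,0],[255,4,-9,-30,0,0,0],[255,0,0,-25,0,0,0],[255,0,0,-10,0,0,0],[255,0,0,0,0,0,0]]}}

```text
t: 5.45
ee_pos: [0.5448, 0.024, 0.1403]
tool_rot: [[0.954, 0.301, -0.005], [0.301, -0.954, -0.004], [-0.006, 0.002, -1.0]]
force: [-0.2, -0.1, 0.4]
grip_width: -0.0002
```

>>> {"op": "send_rows", "data": {"steps": [[255,2,6,-3,0,0,0],[255,0,0,-3,0,0,0],[255,0,0,-3,0,0,0],[255,0,0,0,0,0,0]]}}

```text
t: 5.85
ee_pos: [0.5481, 0.0296, 0.134]
tool_rot: [[0.954, 0.3, -0.001], [0.3, -0.954, -0.004], [-0.002, 0.003, -1.0]]
force: [0.3, 0.5, -0.0]
grip_width: -0.0002
```

>>> {"op": "send_rows", "data": {"steps": [[255,-1,0,-4,0,0,0],[255,0,0,-4,0,0,0],[255,0,0,-4,0,0,0],[255,0,0,-3,0,0,0],[255,0,0,-2,0,0,0],[255,0,0,0,0,0,0]]}}

```text
t: 6.45
ee_pos: [0.5478, 0.0299, 0.1176]
tool_rot: [[0.954, 0.3, 0.002], [0.3, -0.954, -0.004], [0.001, 0.005, -1.0]]
force: [-0.1, -0.4, 1.9]
grip_width: 0.0001
```

>>> {"op": "send_rows", "data": {"steps": [[255,0,0,-2,0,0,0],[255,0,0,-2,0,0,0],[255,0,0,-1.5,0,0,0],[255,0,0,0,0,0,0]]}}

```text
t: 6.85
ee_pos: [0.5479, 0.0299, 0.1126]
tool_rot: [[0.954, 0.3, 0.003], [0.3, -0.954, -0.004], [0.002, 0.005, -1.0]]
force: [-0.7, 0.3, 2.6]
grip_width: -0.0001
```

>>> {"op": "send_rows", "data": {"steps": [[255,0,0,-1.5,0,0,0],[255,0,0,-1,0,0,0],[255,0,0,0,0,0,0]]}}

```text
t: 7.15
ee_pos: [0.5479, 0.0299, 0.1114]
tool_rot: [[0.954, 0.3, 0.004], [0.3, -0.954, -0.004], [0.002, 0.005, -1.0]]
force: [-3.0, -0.1, 6.1]
grip_width: -0.0001
```

Force is up to 6.1 N, so the key has bottomed. Retract and check.

>>> {"op": "send_rows", "data": {"steps": [[255,0,0,0,0,0,0],[255,0,0,10,0,0,0],[255,0,0,30,0,0,0],[255,0,0,40,0,0,0],[255,0,0,30,0,0,0],[255,0,0,0,0,0,0]]}}

```text
t: 7.75
ee_pos: [0.5464, 0.0298, 0.2239]
tool_rot: [[0.954, 0.3, -0.0], [0.3, -0.954, -0.004], [-0.001, 0.004, -1.0]]
force: [0.2, -0.5, 0.8]
grip_width: 0.0001
```

```bash
python3 w.py .5465 .030 .100 d
```

```text
7.8 [0.5459001  0.02981987 0.2216679 ] [ 0.53544949 -0.07949934 -0.01503623] 6.390242403412046e-05 n 1050
px 316.0952380952381 193.47809523809525 mid [0.5466 0.0296 0.0988] med [0.5475 0.0299 0.1002] ext [0.027 0.027 0.007]
```

The stapler key's top went from 0.107 to 0.100, so it is latched and the machine is unmoved. Next is the punch.

>>> {"op": "send_rows", "data": {"steps": [[255,-9,46,0,0,0,0],[255,-9,46,0,0,0,0],[255,-9,46,0,0,0,0],[255,-9,46,0,0,0,0],[255,-9,46,0,0,0,0],[255,-9,46,0,0,0,0],[255,-9,35,0,0,0,0],[255,0,0,0,0,0,0]]}}

```text
t: 8.6
ee_pos: [0.4762, 0.3486, 0.2077]
tool_rot: [[0.956, 0.294, -0.018], [0.294, -0.956, -0.011], [-0.021, 0.006, -1.0]]
force: [0.4, -1.2, -0.3]
grip_width: -0.0002
```

```bash
python3 w.py .485 .352 .0975 e
```

```text
8.65 [0.47683077 0.34680124 0.2074574 ] [ 0.84647336 -0.43400454 -0.53708381] -0.00020468558913619824 n 1179
px 313.7370653095844 183.8854961832061 mid [0.4851 0.3528 0.0959] med [0.4859 0.3529 0.0972] ext [0.027 0.027 0.007]
```

View pics/w_e.png

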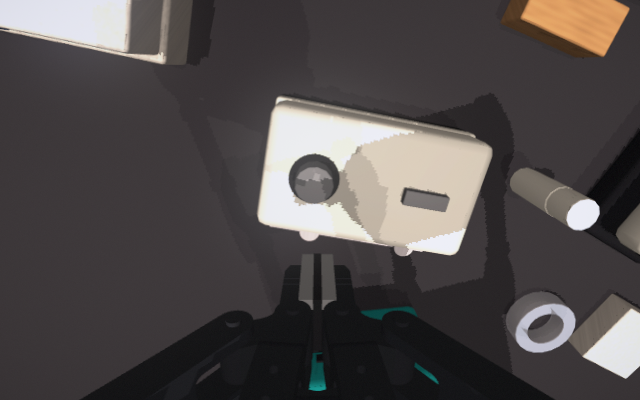

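The wrist view shows the punch's round key at (314,178) and the bar key at (425,200). Target: (0.4855, 0.353, 0.097).

>>> {"op": "send_rows", "data": {"steps": [[255,5,3,-10,0.011,-0.018,0],[255,4,3,-30,0,0,0],[255,0,0,-22,0,0,0],[255,0,0,-10,0,0,0],[255,0,0,0,0,0,0]]}}

```text
t: 9.15
ee_pos: [0.4869, 0.3473, 0.1292]
tool_rot: [[0.957, 0.289, -0.003], [0.289, -0.957, -0.007], [-0.005, 0.006, -1.0]]
force: [0.1, 0.0, 0.2]
grip_width: -0.0002
```

Tip is at 0.115; the goal is TCP of about 0.101.

>>> {"op": "send_rows", "data": {"steps": [[255,-1,5,-2,0,0,0],[255,0,0,-2,0,0,0],[255,0,0,-2,0,0,0],[255,0,0,0,0,0,0]]}}

```text
t: 9.55
ee_pos: [0.4874, 0.352, 0.126]
tool_rot: [[0.958, 0.287, 0.001], [0.287, -0.958, -0.005], [-0.001, 0.005, -1.0]]
force: [0.3, 0.2, 0.3]
grip_width: 0.0003
```

>>> {"op": "send_rows", "data": {"steps": [[255,-2,1,-4,0,0,0],[255,0,0,-4,0,0,0],[255,0,0,-4,0,0,0],[255,0,0,-4,0,0,0],[255,0,0,-3,0,0,0],[255,0,0,0,0,0,0]]}}

```text
t: 10.15
ee_pos: [0.4859, 0.3538, 0.1075]
tool_rot: [[0.958, 0.287, 0.004], [0.288, -0.958, -0.003], [0.003, 0.004, -1.0]]
force: [-0.8, 0.3, 1.7]
grip_width: -0.0002
```

>>> {"op": "send_rows", "data": {"steps": [[255,0,0,-2,0,0,0],[255,0,0,-2,0,0,0],[255,0,0,-1.5,0,0,0],[255,0,0,0,0,0,0]]}}

```text
t: 10.55
ee_pos: [0.4859, 0.3538, 0.1026]
tool_rot: [[0.958, 0.288, 0.005], [0.288, -0.958, -0.003], [0.004, 0.004, -1.0]]
force: [-1.9, -0.1, 3.0]
grip_width: 0.0003
```

>>> {"op": "send_rows", "data": {"steps": [[255,0,0,-1.5,0,0,0],[255,0,0,-1,0,0,0],[255,0,0,0,0,0,0]]}}

```text
t: 10.85
ee_pos: [0.4859, 0.3538, 0.1015]
tool_rot: [[0.958, 0.288, 0.005], [0.288, -0.958, -0.002], [0.004, 0.004, -1.0]]
force: [-2.5, -1.3, 4.8]
grip_width: 0.0
```

>>> {"op": "send_rows", "data": {"steps": [[255,0,0,-1,0,0,0],[255,0,0,0,0,0,0],[255,0,0,10,0,0,0],[255,0,0,30,0,0,0],[255,0,0,40,0,0,0],[255,0,0,40,0,0,0],[255,0,0,20,0,0,0],[255,0,0,0,0,0,0]]}}

```text
t: 11.65
ee_pos: [0.4842, 0.3525, 0.2445]
tool_rot: [[0.958, 0.287, 0.002], [0.287, -0.958, -0.005], [0.0, 0.005, -1.0]]
force: [0.0, -0.1, -0.5]
grip_width: 0.0
```

```bash
python3 w.py .4855 .353 .090 f; python3 - <<'E'
from h import *
im,d,K,D,T=grab('scene');P=cloud(d,K,D,T);Q=np.load('scene.npy')
cv2.imwrite('pics/scene1.png',im)
for n,x,y,h in(('pr',.447,-.256,.115),('st',.546,.03,.1),('pu',.485,.353,.09)):
    for A in(Q,P):
        m=np.hypot(A[...,0]-x,A[...,1]-y)<.008; print(n,np.nanmedian(A[m],0).round(4))
E
```

```text
11.7 [0.48394581 0.3524064  0.24289178] [-0.54759312 -0.35676429 -0.11355861] -0.0001487950704485649 n 862
px 315.8352668213457 181.1983758700696 mid [0.4851 0.3528 0.0888] med [0.4858 0.3528 0.0902] ext [0.027 0.027 0.007]
pr [ 0.448  -0.2549  0.1219]
pr [ 0.4455 -0.256   0.1149]
st [0.5465 0.0303 0.1076]
st [0.5461 0.0302 0.1001]
pu [0.4854 0.3521 0.0997]
pu [0.4888 0.3545 0.2363]
```

View pics/scene1.png

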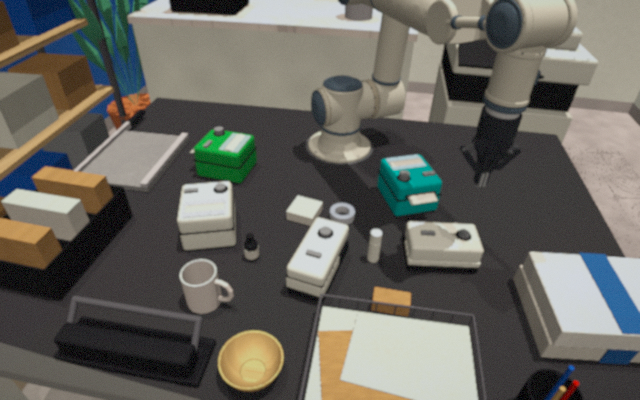

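All three keys stay 7 mm down, nothing has moved and the arm is clear, so I'm handing in.

```bash
python3 -c "
from workcell import arm
print(arm.hand_in())"
```

```text
the job is handed in; nothing more can be done
None
```

I switched on the label printer, then the stapler, then the hole punch, each by pressing its round key with the closed fingertips. I handed the job in after about 12 s of robot time; the hand-in gives no verdict.

- **Keys:** After I let go, the wrist camera's depth showed each round key about 7 mm lower than before: 0.122 → 0.115 m (printer), 0.107 → 0.100 m (stapler) and 0.097 → 0.090 m (punch). The scene camera agreed for the printer and stapler. Its punch reading was no use because the gripper was in the way.
- **Force:** The highest wrist force read was 5.3 N (printer), 6.1 N (stapler) and 4.8 N (punch). After the printer and punch readings I added one more step of up to 1 mm, worth about 2 N, without reading the force.
- **Positions:** The keys' measured positions changed by less than 1 mm, so the machines did not shift. The other things look unmoved in the final picture, and the arm is clear, about 13 cm above the punch.
- **Not measured:** I did not measure the bar keys' travel. The fingertips only came down on the round keys, at least 70 mm away from them.

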